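# Close the waste canister with its cam-arm coupling

### The arm

A 6-joint arm with a two-finger parallel gripper is mounted at the origin on the work surface. World frame = base frame: x ahead of the robot, y to its left, z up, the work surface at z = 0. Lengths are in m, angles in rad, forces in N, time in s.
With the tool pointing down it reaches from about 0.25 to 0.85 m from the base axis. Payload 12.5 kg.
Tool frame: the origin (TCP) lies between the finger pads; the fingertips stand 25 mm ahead of it and the grasp point (between the pads) lies 6 mm ahead of it; z points along the fingers, y is the line along which they close (so a half turn about z gives the same grasp; the last joint's range is limited). The gripper opens to 93 mm and grips with 3 to 60 N. Pads are 15 mm wide; open, the fingers measure 128 mm over their backs; the gripper's body (75 mm by 188 mm) begins 65 mm behind the grasp point.
Start: joints at [1.057, 0.351, 1.652, -0, 1.139, -0.085], TCP at [0.229, 0.5, 0.244] pointing down, gripper open.
Joint ranges: [-2.75, 2.75], [-0.79, 2.1], [0.01, 2.65], [-1.57, 4.71], [0.07, 3.14], [-2.87, 2.87]. Speed limits (rad/s): [2.22, 2.22, 2.79, 3.14, 3.14, 3.14].

### API

Orientations are given as a 3x3 rotation matrix whose columns are the frame's x, y, z axes.
In Python, from workcell import * gives the robot as it stands.
- The arm moves only by the tool play_rows, never from a script. Its arguments are lists of equal length, an entry for each row: "offset": the shift along the tool's x, y, z in mm, a list of three; "turn": the turn about the tool's z in rad; "hand": the finger opening in mm, from 0 to 93. A call has 1 to 12 rows; each row is the pose to reach, as a shift and turn from the pose commanded when the call began, along the tool's axes at that moment; what a row does not reach only later rows make up. A row lasts 1/10 s, in which the tool goes at most 50 mm and 8.59 degrees, less where a joint would pass 70% of its speed; a pose out of reach is approached as far as the arm can. A call with a gripper value outside its range is refused whole. The fingers move at their own pace and stop on an object; the grip force is fixed at half the most. Time passes only in rows, so rows that repeat a pose let the fingers close. It gives the time, the measured TCP pose, the force, the opening and the grip force at its end, in the units of the state.
- sense(): the state, without advancing time (a new reading comes with each control period).
- capture(name): name is "scene" or "top" or "wrist"; returns (picture, depth): 400x640x3 uint8, blue, green, red; 400x640 float32, m along the optical axis (not along the pixel's ray), 0 where there is no reading.
- get_calibration(name): a dict with "fx", "fy", "cx", "cy" (pixels), "origin" and "orientation" of the camera in the world. Camera axes: x right, y down, z forward; pixel columns grow to the right and rows downward; lengths in m; the calibration is good to about 2 mm. A picture is of the moment at which its call begins: read the wrist's pose just before it. get_calibration takes no time and is no camera call; for the wrist camera it gives the pose at the moment of the call.
- close_job(): hands the job in; it is judged then, once.
The state is a dict: "clock": time; "q": joint angles; "qvel": joint speeds; "joint_torque": joint torques, N m; "ee_pos": TCP position; "tool_rot": TCP orientation; "wrist_force": force on the tool from outside, world axes, zero at the start; "wrist_torque": the same for the moment, N m; "width": finger opening in m; "grasp_force": force on a finger pad.
Only numpy, scipy, OpenCV 4.12 (cv2) and the standard library are available. Lean on these libraries where they do the work, as an engineer would, in place of code of your own. Each camera call takes 0.05 s, during which the arm holds its last target. There are 200 camera calls.

### The job

Close the analyser's waste canister: push the loose cam-arm coupling straight down onto the brass grooved adaptor until it is fully home, and only then swing its two yellow arms all the way down, one after the other, so that it is locked on. Work gently, feeling for the end of each movement instead of forcing it, and leave the other things on the bench where they are.

Things in the scene. Friction and masses are not known exactly. Their poses are not given: they have to be found in the camera images.
- canister: Fixed flat translucent waste canister, 180 x 260 x 110 mm (its x, y, z), origin under its centre. On its top, 45 mm from the centre towards -y, a plastic neck boss: upright cylinder, diameter 50, height 30 mm.
- neck (a point): Centre of the boss's top face, 140 mm above the bench. A metal adaptor is screwed upright into it, on its axis, to an unmeasured depth that differs each time: top of its flange (diameter 52) 4 to 26 mm above this point; then upward brass: land (diameter 40, 10 mm high, upper 4 bevelled), groove (28, 20 high), collar (40, 22 high, top 5 bevelled to 32). So the rigid rim is 56 to 78 mm above this point.
- seal (a joint): Red sealing disc, diameter 24 mm, in the adaptor's rim. Value in m: 0 = 8 mm proud of the rim (start), 0.008 = flush, as when the coupling is home. It slides down under about 7 N and stays where pushed. The coupling's inner end face pushes it until that face meets the rigid rim, where the force rises steeply.
- coupling_mid (a point): Loose coupling (about 0.4 kg), mouth down: point on its axis 45 mm above the mouth edge, z up, y along the line through its arms. Cup 54 mm outside, 58 tall, bore 42.5 wide and 50 deep. On top a black grip block, 24 (x) by 36 (y) mm, 32 tall, its top 90 mm above the mouth edge; grip it across the 24 mm. When home, the mouth edge is 2 mm above the adaptor's flange top.
- cam_a_pad (a point): Point on the middle line of yellow arm a, 44 mm from its hinge: the place to press, on the upper outer face. Bar 14 mm wide, 5 thick, 52 long from the hinge, with a crossbar (9 mm thick, 20 long) at 54 mm. Hinge axis along the coupling's x, 29 mm from the coupling's axis on its +y side, 22 mm above the mouth edge.
- cam_a (a joint): Angle of arm a, rad: 0 = open, pointing outward and 40 degrees up (starts at 0 to 0.3); 1.484 = fully down at its rigid stop, outward and 45 degrees down. Stays where left (friction 0.18 N m). Its steel nose enters the adaptor's groove on the way; the nose passes only if the coupling is nearly or fully home.
- cam_b_pad (a point): The same point on yellow arm b, which is the mirror image of arm a, on the coupling's -y side.
- cam_b (a joint): Angle of arm b, as cam_a.

How it is judged:
On the way, in this order (a step that is already met when the one before it is completed fails the run):
1. the coupling is on the adaptor and pushed fully home, both arms still up (horizontal distance between coupling_mid and neck below 0.006 m and angle between coupling_mid's own z axis and vertical below 0.1 rad and value of joint seal above 0.007 m and value of joint each of cam_a, cam_b below 0.4 rad), for 0.2 s.
2. one arm is all the way down while the other is still up (((value of joint cam_a above 1.45 rad and value of joint cam_b below 0.4 rad) or (value of joint cam_b above 1.45 rad and value of joint cam_a below 0.4 rad))), for 0.1 s.
3. both arms are all the way down (value of joint each of cam_a, cam_b above 1.45 rad), for 0.2 s.
At the end, for the whole second after the job is handed in: the coupling sits upright (within 0.1 rad) and centred (within 6 mm) on the adaptor, fully home (seal pushed in by more than 7 of 8 mm), at rest, and both arms are at their lower stops (above 1.45 of 1.484 rad) (all of step 3 and horizontal distance between coupling_mid and neck below 0.006 m and angle between coupling_mid's own z axis and vertical below 0.1 rad and value of joint seal above 0.007 m and linear speed of coupling below 0.02 m/s); the robot touches nothing.
It fails at once if the coupling is pushed against the adaptor or canister with over 60 N while both arms are still up (below 0.35 rad) (value of joint each of cam_a, cam_b below 0.35 rad and (contact force between coupling and adaptor above 60 N or contact force between coupling and canister above 60 N)).
It fails at once if an arm is forced (over 30 N from the robot) (contact force between any of the arm, the fingers and cam_a above 30 N or contact force between any of the arm, the fingers and cam_b above 30 N).
It fails at once if another thing on the bench is shifted by more than 30 mm (distance of any of reagent, drop_pink, drop_green, jar, beaker, blank_plug, spare_gasket, spanner from where it was at the start of the episode above 0.03 m).
It also fails if it takes over 72 s, if anything falls off the work surface, if the arm or the gripper's body presses on something with over 40 N, if the wrist force passes 120 N, or if a joint passes its speed limit or range.

## Working session

There is one attempt and no reset: what is moved stays moved. The work goes in short steps, Python scripts to look and compute and a tool call to move; the robot and the scene stay as the last step left them, time stands still between calls to the robot, and variables do not carry over. Pictures are saved under pics/ and viewed, at most 10 in all, crops included, and the job is handed in when it is done.

Besides the shell and the picture viewer there is one more tool, called after "Emit:" as a command line: name --pt "numbers of a row" for each row, then --argument value for the rest. play_rows: Moves the arm, as the interface text tells. Its arguments: {"type":"object","properties":{"offset":{"type":"array"},"turn":{"type":"array"},"hand":{"type":"array"}},"required":["offset","turn","hand"]}

```bash
mkdir -p pics; cat > h.py <<'E'
from workcell import *
import numpy as np, cv2
def snap(name,fn):
    c=get_calibration(name); p,d=capture(name); cv2.imwrite('pics/'+fn+'.png',p); np.savez('pics/'+fn+'.npz',d=d,o=c['origin'],R=c['orientation'],k=[c['fx'],c['fy'],c['cx'],c['cy']]); return p,d
def pt(fn,u,v,r=1,z=None):
    f=np.load('pics/'+fn+'.npz'); fx,fy,cx,cy=f['k']
    ray=np.array([(u-cx)/fx,(v-cy)/fy,1]); R=f['R'];o=f['o']
    if z is not None:
        w=R@ray; return o+w*(z-o[2])/w[2]
    a=f['d'][v-r:v+r+1,u-r:u+r+1]; a=a[a>0]
    return o+R@(ray*np.median(a))
def st():
    s=sense(); print({k:np.round(s[k],4).tolist() for k in ['clock','q','ee_pos','tool_rot','wrist_force','wrist_torque','width']})
E
python3 - <<'E'
from h import *
st()
snap('scene','s1');snap('top','t1')
for n in ('scene','top','wrist'):
    c=get_calibration(n);print(n,c['fx'],np.round(c['origin'],3),np.round(c['orientation'],2).tolist())
E
```

```text
{'clock': 0.0, 'q': [1.0574, 0.3513, 1.6524, -0.0, 1.1391, -0.0846], 'ee_pos': [0.2285, 0.4999, 0.2431], 'tool_rot': [[-0.9095, 0.4157, -0.0006], [0.4157, 0.9095, -0.001], [0.0001, -0.0012, -1.0]], 'wrist_force': [0.3405, -0.6409, -0.8881], 'wrist_torque': [0.0227, 0.0355, -0.0531], 'width': 0.0932}
scene 370.16820396783214 [ 0.972 -0.258  0.68 ] [[0.31, 0.73, -0.61], [0.95, -0.24, 0.19], [-0.01, -0.63, -0.77]]
top 372.32196606109534 [ 0.499 -0.129  0.975] [[0.03, -1.0, 0.06], [-1.0, -0.03, -0.01], [0.01, -0.06, -1.0]]
wrist 354.9783628415487 [0.155 0.534 0.385] [[0.42, 0.87, 0.26], [0.91, -0.4, -0.12], [-0.0, 0.29, -0.96]]
```

View pics/s1.png

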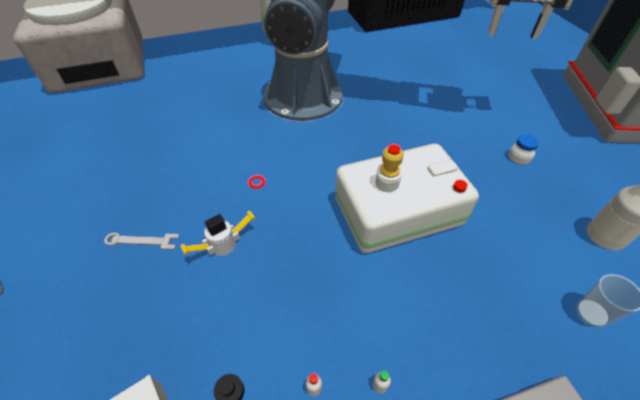

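View pics/t1.png

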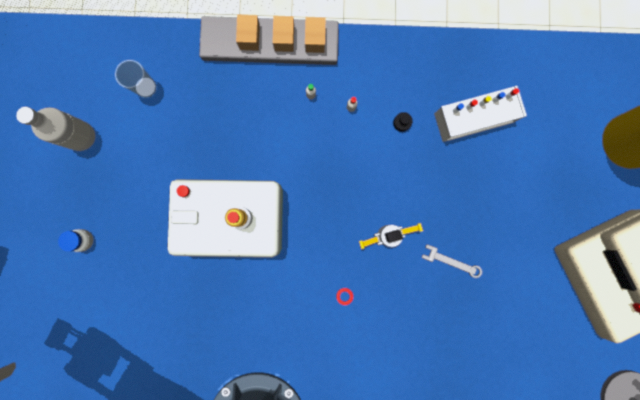

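The scene view shows the coupling standing at about (218,235) with its arms raised, and the adaptor with its red seal at (393,150). In the top view the coupling's grip block is at (393,236), its arm ends are at (362,244) and (422,228), and the seal is at (234,217).

```bash
python3 - <<'E'
from h import *
p=cv2.imread('pics/t1.png')
a=cv2.resize(p[206:266,350:430],None,fx=5,fy=5,interpolation=cv2.INTER_CUBIC)
b=cv2.resize(p[187:247,195:275],None,fx=5,fy=5,interpolation=cv2.INTER_CUBIC)
cv2.imwrite('pics/t1c.png',np.hstack([a,b]))
for n,u,v in [('grip',393,236),('armend1',362,244),('armend2',421,228),('seal',234,217)]: print(n,np.round(pt('t1',u,v),4))
print('scene seal',np.round(pt('s1',393,149),4),'grip',np.round(pt('s1',215,224),4))
# red seal centroid
f=np.load('pics/t1.npz')
hsv=p.astype(int); m=(hsv[...,2]>150)&(hsv[...,1]<60)&(hsv[...,0]<60); m[:,:215]=0;m[:,260:]=0;m[:200]=0;m[240:]=0
v,u=np.nonzero(m);print(u.mean(),v.mean(),len(u), np.round(np.median([pt('t1',a,b,0) for a,b in zip(u,v)],axis=0),4))
y=(hsv[...,2]>150)&(hsv[...,1]>120)&(hsv[...,0]<80); y[:,:350]=0;y[:,430:]=0;y[:206]=0;y[266:]=0
v,u=np.nonzero(y);P=np.array([pt('t1',a,b,0) for a,b in zip(u,v)]);print(len(u))
for s in (u<393,u>393): print(np.round(P[s].mean(0),4),np.round(P[s].min(0),3),np.round(P[s].max(0),3))
k=(p.max(2)<50); k[:,:380]=0;k[:,406:]=0;k[:225]=0;k[248:]=0
v,u=np.nonzero(k);P=np.array([pt('t1',a,b,0) for a,b in zip(u,v)]);print('blk',len(u),u.mean(),v.mean(),np.round(np.median(P,0),4),np.round(P.max(0),3))
print(cv2.minAreaRect(P[P[:,2]>.08][:,:2].astype(np.float32)))
E
```

```text
grip [ 0.4788 -0.3199  0.0885]
armend1 [ 0.4561 -0.2515  0.0506]
armend2 [ 0.4996 -0.3967  0.0539]
seal [0.5117 0.0333 0.2093]
scene seal [0.5172 0.0351 0.2083] grip [ 0.4926 -0.3206  0.0884]
nan nan 0 nan
194
[ 0.4609 -0.2682  0.0396] [ 0.446 -0.292 -0.001] [ 0.474 -0.247  0.053]
[nan nan nan] [nan nan nan] [nan nan nan]
blk 53 394.45283018867923 235.50943396226415 [ 0.4793 -0.3268  0.0894] [ 0.491 -0.303  0.094]
((0.4795967638492584, -0.3203493654727936), (0.016962364315986633, 0.031688716262578964), 16.70760154724121)<stdin>:11: RuntimeWarning: Mean of empty slice.
  ret = ret.dtype.type(ret / rcount)
  return _methods._mean(a, axis=axis, dtype=dtype,
  ret = ret.dtype.type(ret / rcount)
```

View pics/t1c.png

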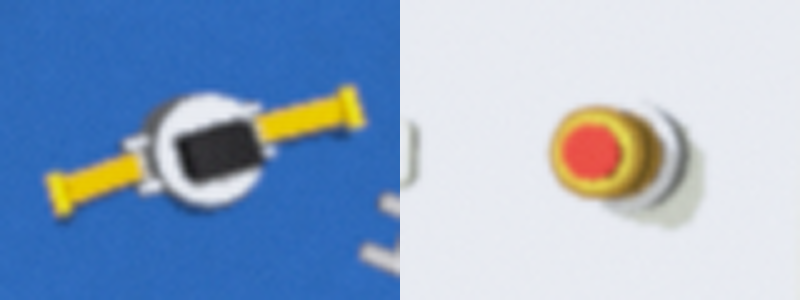

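```bash
cat >> h.py <<'E'
def to(x=None,y=None,z=None,yaw=None):
    s=sense(); p=np.array(s['ee_pos']);R=np.array(s['tool_rot'])
    t=np.array([p[i] if a is None else a for i,a in enumerate((x,y,z))])
    o=R.T@(t-p)*1000; cy=np.arctan2(R[1,0],R[0,0])
    print('offset mm',np.round(o,1),'turn',None if yaw is None else round((cy-yaw+np.pi)%(2*np.pi)-np.pi,3),'yaw',round(np.degrees(cy),2))
E
python3 - <<'E'
from h import *
print('grip',pt('t1',394,236.2,z=.09),pt('t1',362,245,z=.052),pt('t1',420,227.4,z=.052))
print('seal',pt('t1',233.4,217.4,z=.209))
g=pt('t1',394,236.2,z=.09)
to(g[0],g[1],.25,np.radians(106.7))
E
```

```text
grip [ 0.47843505 -0.32201456  0.09      ] [ 0.4537318 -0.2513102  0.052    ] [ 0.50105031 -0.39470565  0.052     ]
seal [0.51087099 0.03457305 0.209     ]
offset mm [-569.1 -643.6   -6.2] turn 0.85 yaw 155.43
```

Emit:
play_rows --pt "-569 -644 -10" --pt "-569 -644 -10" --pt "-569 -644 -10" --pt "-569 -644 -10" --pt "-569 -644 -10" --pt "-569 -644 -10" --pt "-569 -644 -10" --pt "-569 -644 -10" --pt "-569 -644 -10" --pt "-569 -644 -10" --pt "-569 -644 -10" --pt "-569 -644 -10" --turn '[0.85, 0.85, 0.85, 0.85, 0.85, 0.85, 0.85, 0.85, 0.85, 0.85, 0.85, 0.85]' --hand '[93, 93, 93, 93, 93, 93, 93, 93, 93, 93, 93, 93]'

```text
clock: 1.3
ee_pos: [0.403, -0.0761, 0.2507]
tool_rot: [[-0.287, 0.958, 0.0], [0.958, 0.287, -0.0], [-0.0, 0.0, -1.0]]
wrist_force: [0.7, 0.2, -0.4]
width: 0.0931
grasp_force: 0.0
```

```bash
python3 - <<'E'
from h import *
st(); to(.4780,-.3220,.21,np.radians(107.3))
E
```

```text
{'clock': 1.3, 'q': [-0.3003, 0.0816, 1.9769, 0.0001, 1.0828, -0.5919], 'ee_pos': [0.403, -0.0761, 0.2507], 'tool_rot': [[-0.2875, 0.9578, 0.0002], [0.9578, 0.2875, -0.0], [-0.0001, 0.0002, -1.0]], 'wrist_force': [0.6979, 0.2435, -0.4232], 'wrist_torque': [-0.0768, 0.0053, 0.0284], 'width': 0.0931}
offset mm [-257.1    1.1   40.7] turn -0.01 yaw 106.71
```

Emit:
play_rows --pt "-257 1 40" --pt "-257 1 40" --pt "-257 1 40" --pt "-257 1 40" --pt "-257 1 40" --pt "-257 1 40" --pt "-257 1 40" --turn '[0, 0, 0, 0, 0, 0, 0]' --hand '[93, 93, 93, 93, 93, 93, 93]'

```text
clock: 2.0
ee_pos: [0.4776, -0.3205, 0.2096]
tool_rot: [[-0.286, 0.958, -0.001], [0.958, 0.286, 0.001], [0.001, -0.001, -1.0]]
wrist_force: [0.2, 0.2, -0.6]
width: 0.093
grasp_force: 0.0
```

```bash
python3 - <<'E'
from h import *
st(); p,d=snap('wrist','w1')
E
```

```text
{'clock': 2.0, 'q': [-0.672, 0.4332, 1.6192, 0.0001, 1.0909, -0.9623], 'ee_pos': [0.4776, -0.3205, 0.2096], 'tool_rot': [[-0.2862, 0.9582, -0.0013], [0.9582, 0.2862, 0.0011], [0.0014, -0.0009, -1.0]], 'wrist_force': [0.1534, 0.2476, -0.6006], 'wrist_torque': [-0.0268, 0.0332, -0.0501], 'width': 0.093}
```

View pics/w1.png

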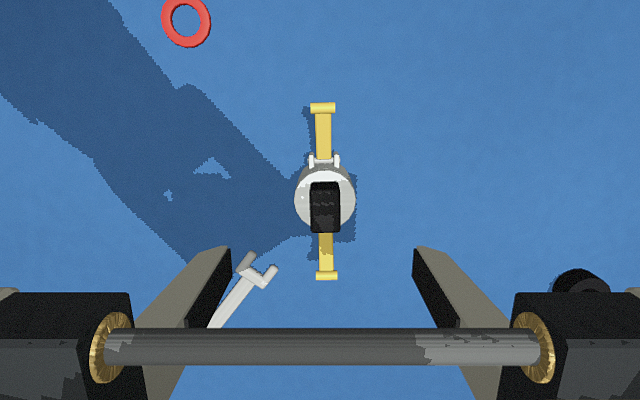

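The wrist view shows the block's top face at about (325,192). The arm crossbars are at (323,108) and (327,275), so the arms line up with the tool x axis to about a degree.

```bash
python3 - <<'E'
from h import *
f=np.load('pics/w1.npz');d=f['d']
P=np.array([[pt('w1',u,v,0) if d[v,u]>0 else [0,0,0] for u in range(280,370)] for v in range(95,290)])
top=P[(P[...,2]>.085)&(P[...,2]<.1)]
r=cv2.minAreaRect(top[:,:2].astype(np.float32));print('top',len(top),np.median(top[:,2]),r, top.mean(0))
a,b=pt('w1',323,108,1),pt('w1',327,275,1);print(a,b,'arm yaw',np.degrees(np.arctan2(*(a-b)[[1,0]])), 'mid',(a+b)/2)
to(r[0][0],r[0][1],.088)
E
```

```text
top 1351 0.0902059571029023 ((0.48064127564430237, -0.32335880398750305), (0.023884525522589684, 0.03578804433345795), 18.42916488647461) [ 0.48031183 -0.32245152  0.09005591]
[ 0.45773267 -0.25085095  0.0524994 ] [ 0.50398416 -0.39235611  0.0561898 ] arm yaw 108.10017306386791 mid [ 0.48085842 -0.32160353  0.0543446 ]
offset mm [ -5.    1.9 122. ] turn None yaw 106.69
```

Emit:
play_rows --pt "-4.5 2 40" --pt "-4.5 2 80" --pt "-4.5 2 110" --pt "-4.5 2 121" --pt "-4.5 2 121" --pt "-4.5 2 121" --pt "-4.5 2 121" --pt "-4.5 2 121" --pt "-4.5 2 121" --pt "-4.5 2 121" --pt "-4.5 2 121" --pt "-4.5 2 121" --turn '[-0.03, -0.03, -0.03, -0.03, -0.03, -0.03, -0.03, -0.03, -0.03, -0.03, -0.03, -0.03]' --hand '[93, 93, 93, 93, 93, 40, 20, 10, 10, 10, 10, 10]'

```text
clock: 3.25
ee_pos: [0.4811, -0.3234, 0.0896]
tool_rot: [[-0.316, 0.949, -0.0], [0.949, 0.316, 0.0], [0.0, -0.0, -1.0]]
wrist_force: [0.1, 0.3, -0.1]
width: 0.0413
grasp_force: 0.0
```

Emit:
play_rows --pt "0 0 1.5" --pt "0 0 1.5" --pt "0 0 1.5" --pt "0 0 1.5" --pt "0 0 1.5" --pt "0 0 1.5" --turn '[0, 0, 0, 0, 0, 0]' --hand '[10, 10, 10, 10, 10, 10]'

```text
clock: 3.85
ee_pos: [0.481, -0.3233, 0.0879]
tool_rot: [[-0.316, 0.949, -0.0], [0.949, 0.316, 0.0], [0.0, -0.0, -1.0]]
wrist_force: [-0.3, -1.0, -4.0]
width: 0.0237
grasp_force: 30.0
```

Emit:
play_rows --pt "0 0 -30" --pt "0 0 -80" --pt "0 0 -130" --pt "0 0 -180" --pt "0 0 -220" --pt "0 0 -250" --pt "0 0 -250" --turn '[0, 0, 0, 0, 0, 0, 0]' --hand '[10, 10, 10, 10, 10, 10, 10]'

```text
clock: 4.55
ee_pos: [0.482, -0.324, 0.3422]
tool_rot: [[-0.317, 0.949, 0.005], [0.949, 0.317, -0.004], [-0.006, 0.004, -1.0]]
wrist_force: [0.5, -1.1, -3.5]
width: 0.0238
grasp_force: 30.0
```

```bash
python3 - <<'E'
from h import *
st(); to(.552,-.089,.338)
E
```

```text
{'clock': 4.55, 'q': [-0.672, 0.3255, 1.4425, 0.0, 1.3668, -0.9941], 'ee_pos': [0.482, -0.324, 0.3422], 'tool_rot': [[-0.3165, 0.9486, 0.0054], [0.9486, 0.3166, -0.0042], [-0.0057, 0.0037, -1.0]], 'wrist_force': [0.4989, -1.1463, -3.4527], 'wrist_torque': [-0.0966, 0.0281, 0.0036], 'width': 0.0238}
offset mm [200.8 140.8   3.6] turn None yaw 108.45
```

Emit:
play_rows --pt "30 20 0" --pt "70 50 0" --pt "110 75 0" --pt "150 105 0" --pt "185 130 0" --pt "201 141 0" --pt "201 141 0" --pt "201 141 0" --turn '[0, 0, 0, 0, 0, 0, 0, 0]' --hand '[10, 10, 10, 10, 10, 10, 10, 10]'

```text
clock: 5.35
ee_pos: [0.5508, -0.0882, 0.3366]
tool_rot: [[-0.317, 0.948, -0.002], [0.948, 0.317, 0.0], [0.001, -0.002, -1.0]]
wrist_force: [-0.1, -0.2, -3.6]
width: 0.024
grasp_force: 30.0
```

```bash
python3 - <<'E'
from h import *
st(); p,d=snap('wrist','w2')
E
```

```text
{'clock': 5.35, 'q': [-0.242, 0.2884, 1.5059, -0.0004, 1.3496, -0.5648], 'ee_pos': [0.5508, -0.0882, 0.3366], 'tool_rot': [[-0.3172, 0.9483, -0.0023], [0.9484, 0.3172, 0.0002], [0.0009, -0.0021, -1.0]], 'wrist_force': [-0.0599, -0.214, -3.5714], 'wrist_torque': [-0.1066, 0.023, -0.0123], 'width': 0.024}
```

View pics/w2.png

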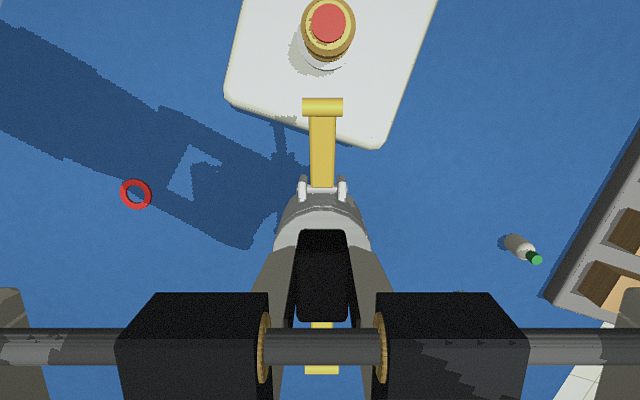

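The wrist view shows the red seal at about (329,23), and the coupling held straight, with its block top at about (322,270) and the front crossbar at (323,107).

```bash
python3 - <<'E'
from h import *
p=cv2.imread('pics/w2.png').astype(int);d=np.load('pics/w2.npz')['d']
m=(p[...,2]>p[...,1]+80)&(p[...,2]>p[...,0]+80); m[60:]=0;m[:,:290]=0;m[:,370:]=0
v,u=np.nonzero(m);P=np.array([pt('w2',a,b,0) for a,b in zip(u,v) if d[b,a]>0])
print(len(P),u.mean(),v.mean(),v.min(),'seal',P.mean(0),np.ptp(P,0),np.median(P[:,2]), pt('w2',u.mean(),v.mean(),z=np.median(P[:,2])))
c=cv2.minEnclosingCircle(P[:,:2].astype(np.float32));print(c)
to(P[:,0].mean(),P[:,1].mean(),.338)
# rim brass
b=(p[...,2]>150)&(p[...,0]<130)&(~m)&(p[...,1]>100); b[60:]=0;b[:,:290]=0;b[:,370:]=0
v,u=np.nonzero(b);Q=np.array([pt('w2',a,c,0) for a,c in zip(u,v) if d[c,a]>0]);print('brass z',np.percentile(Q[:,2],[50,80,95]))
# held coupling arms
for x,y in((323,107),(323,240),(322,369)):print(pt('w2',x,y,1))
E
```

```text
1045 327.993320610687 22.521946564885496 4 seal [0.51356973 0.03603937 0.2095755 ] [0.02339192 0.0237207  0.00689107] 0.20959675860625776 [0.51356634 0.03607742 0.20959676]
((0.5134938955307007, 0.03613025322556496), 0.012012329883873463)
offset mm [130.2   4.1  -1. ] turn None yaw 108.43
brass z [0.20021534 0.20175132 0.20286437]
[ 0.52726028 -0.01560034  0.30024593]
[ 0.54580782 -0.07093216  0.32654659]
[ 0.57428213 -0.15766996  0.30515674]
```

Emit:
play_rows --pt "25 1 0" --pt "60 2 0" --pt "95 3 0" --pt "120 3.5 5" --pt "129.5 3.6 15" --pt "129.5 3.6 30" --pt "129.5 3.6 35" --pt "129.5 3.6 35" --turn '[0, 0, 0, 0, 0, 0, 0, 0]' --hand '[10, 10, 10, 10, 10, 10, 10, 10]'

```text
clock: 6.2
ee_pos: [0.5135, 0.0348, 0.3021]
tool_rot: [[-0.315, 0.949, -0.002], [0.949, 0.315, -0.0], [0.0, -0.002, -1.0]]
wrist_force: [-0.9, -0.3, -2.4]
width: 0.0238
grasp_force: 30.0
```

```bash
python3 - <<'E'
from h import *
st(); to(.513,.0355,.2895); p,d=snap('scene','s2')
cv2.imwrite('pics/s2c.png',cv2.resize(p[60:220,310:490],None,fx=3.3,fy=3.3,interpolation=cv2.INTER_CUBIC))
E
```

```text
{'clock': 6.2, 'q': [-0.0227, 0.2303, 1.6657, -0.0002, 1.2474, -0.3433], 'ee_pos': [0.5135, 0.0348, 0.3021], 'tool_rot': [[-0.3152, 0.949, -0.0019], [0.949, 0.3152, -0.0002], [0.0004, -0.0018, -1.0]], 'wrist_force': [-0.9168, -0.308, -2.3856], 'wrist_torque': [-0.0561, 0.0797, -0.0323], 'width': 0.0238}
offset mm [ 0.8 -0.3 12.6] turn None yaw 108.37
```

View pics/s2c.png

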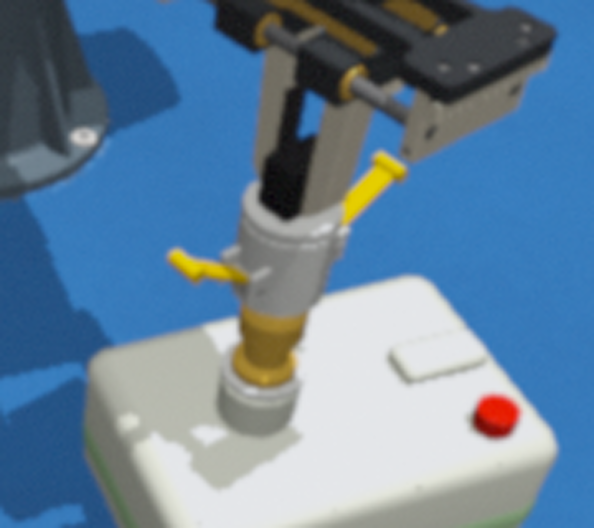

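The crop shows the coupling centred above the adaptor, with its mouth edge at about (275,310) level with the collar. I'll descend slowly.

Emit:
play_rows --pt "0.5 0 3" --pt "0.5 0 6" --pt "0.5 0 9" --pt "0.5 0 12" --pt "0.5 0 14" --pt "0.5 0 16" --pt "0.5 0 18" --pt "0.5 0 18" --turn '[0, 0, 0, 0, 0, 0, 0, 0]' --hand '[10, 10, 10, 10, 10, 10, 10, 10]'

```text
clock: 7.05
ee_pos: [0.5135, 0.0363, 0.2849]
tool_rot: [[-0.317, 0.949, -0.0], [0.949, 0.317, 0.0], [0.0, -0.0, -1.0]]
wrist_force: [-0.7, -0.3, -3.6]
width: 0.0239
grasp_force: 30.0
```

Emit:
play_rows --pt "0 0 2" --pt "0 0 4" --pt "0 0 6" --pt "0 0 8" --pt "0 0 8" --turn '[0, 0, 0, 0, 0]' --hand '[10, 10, 10, 10, 10]'

```text
clock: 7.55
ee_pos: [0.5134, 0.0363, 0.2768]
tool_rot: [[-0.316, 0.949, -0.001], [0.949, 0.316, 0.0], [0.0, -0.0, -1.0]]
wrist_force: [-0.7, -0.1, -2.7]
width: 0.0239
grasp_force: 30.0
```

Emit:
play_rows --pt "0 0 3" --pt "0 0 6" --pt "0 0 9" --pt "0 0 12" --pt "0 0 15" --pt "0 0 18" --pt "0 0 21" --pt "0 0 23" --pt "0 0 25" --pt "0 0 25" --turn '[0, 0, 0, 0, 0, 0, 0, 0, 0, 0]' --hand '[10, 10, 10, 10, 10, 10, 10, 10, 10, 10]'

```text
clock: 8.55
ee_pos: [0.5135, 0.0363, 0.2519]
tool_rot: [[-0.316, 0.949, -0.0], [0.949, 0.316, -0.0], [0.0, -0.0, -1.0]]
wrist_force: [-0.1, -0.1, -3.4]
width: 0.0239
grasp_force: 30.0
```

Seal contact is expected near TCP z = 0.2475 and home near 0.2395.

Emit:
play_rows --pt "0 0 1" --pt "0 0 2" --pt "0 0 3" --pt "0 0 4" --pt "0 0 5" --pt "0 0 6" --pt "0 0 7" --pt "0 0 7" --turn '[0, 0, 0, 0, 0, 0, 0, 0]' --hand '[10, 10, 10, 10, 10, 10, 10, 10]'

```text
clock: 9.35
ee_pos: [0.5136, 0.0363, 0.2453]
tool_rot: [[-0.316, 0.949, 0.0], [0.949, 0.316, -0.0], [-0.0, 0.0, -1.0]]
wrist_force: [-2.3, -0.6, 2.4]
width: 0.0238
grasp_force: 30.0
```

Emit:
play_rows --pt "0 0 1" --pt "0 0 2" --pt "0 0 3" --pt "0 0 3" --turn '[0, 0, 0, 0]' --hand '[10, 10, 10, 10]'

```text
clock: 9.75
ee_pos: [0.5136, 0.0363, 0.242]
tool_rot: [[-0.316, 0.949, 0.0], [0.949, 0.316, 0.0], [0.0, 0.0, -1.0]]
wrist_force: [-1.8, -0.3, 2.1]
width: 0.0235
grasp_force: 30.0
```

Emit:
play_rows --pt "0 0 1" --pt "0 0 1.5" --pt "0 0 1.5" --turn '[0, 0, 0]' --hand '[10, 10, 10]'

```text
clock: 10.05
ee_pos: [0.5136, 0.0363, 0.2405]
tool_rot: [[-0.316, 0.949, 0.0], [0.949, 0.316, -0.0], [-0.0, 0.0, -1.0]]
wrist_force: [-2.0, -1.2, 2.0]
width: 0.024
grasp_force: 30.0
```

Emit:
play_rows --pt "0 0 0.5" --pt "0 0 1" --pt "0 0 1" --turn '[0, 0, 0]' --hand '[10, 10, 10]'

```text
clock: 10.35
ee_pos: [0.5136, 0.0363, 0.2396]
tool_rot: [[-0.316, 0.949, 0.0], [0.949, 0.316, 0.0], [-0.0, 0.0, -1.0]]
wrist_force: [-1.9, 0.2, 1.5]
width: 0.0243
grasp_force: 30.0
```

Emit:
play_rows --pt "0 0 0.5" --pt "0 0 1" --pt "0 0 1" --turn '[0, 0, 0]' --hand '[10, 10, 10]'

```text
clock: 10.65
ee_pos: [0.5136, 0.0363, 0.2391]
tool_rot: [[-0.317, 0.949, 0.0], [0.949, 0.317, -0.0], [-0.0, 0.0, -1.0]]
wrist_force: [-3.1, -0.9, 7.5]
width: 0.0239
grasp_force: 30.0
```

Emit:
play_rows --pt "0 0 0.5" --pt "0 0 0.5" --turn '[0, 0]' --hand '[10, 10]'

```text
clock: 10.85
ee_pos: [0.5136, 0.0363, 0.2391]
tool_rot: [[-0.316, 0.949, 0.001], [0.949, 0.316, -0.0], [-0.0, 0.001, -1.0]]
wrist_force: [-4.7, -1.3, 12.9]
width: 0.0238
grasp_force: 30.0
```

Emit:
play_rows --pt "0 0 0.5" --pt "0 0 0.8" --pt "0 0 0.8" --pt "0 0 0.8" --turn '[0, 0, 0, 0]' --hand '[10, 10, 10, 10]'

```text
clock: 11.25
ee_pos: [0.5136, 0.0363, 0.239]
tool_rot: [[-0.317, 0.949, 0.001], [0.949, 0.317, -0.0], [-0.0, 0.001, -1.0]]
wrist_force: [-9.6, -1.7, 20.8]
width: 0.0236
grasp_force: 30.0
```

The stop is rigid at TCP z = 0.239, 8 mm below seal contact and as predicted, so the coupling is home. I'll relax the push and release.

Emit:
play_rows --pt "0 0 -1.5" --pt "0 0 -2" --pt "0 0 -2" --pt "0 0 -2" --pt "0 0 -2" --pt "0 0 -2" --pt "0 0 -2" --pt "0 0 -2" --turn '[0, 0, 0, 0, 0, 0, 0, 0]' --hand '[10, 10, 40, 60, 60, 60, 60, 60]'

```text
clock: 12.05
ee_pos: [0.5136, 0.0363, 0.2393]
tool_rot: [[-0.316, 0.949, 0.0], [0.949, 0.316, 0.0], [0.0, 0.0, -1.0]]
wrist_force: [0.0, -0.2, -0.2]
width: 0.0594
grasp_force: 0.0
```

```bash
python3 - <<'E'
from h import *
st(); p,d=snap('wrist','w3')
f=np.load('pics/w3.npz');d=f['d']
y=(p[...,2].astype(int)>140)&(p[...,1]>110)&(p[...,0]<110)
v,u=np.nonzero(y&(d>0));P=np.array([pt('w3',a,b,0) for a,b in zip(u,v)])
c=np.array([.5136,.0363]);ax=np.array([-.3165,.9486]);ay=np.array([.9486,.3165])
L=np.c_[(P[:,:2]-c)@ax,(P[:,:2]-c)@ay,P[:,2]-.151]
for s in (1,-1):
    q=L[(L[:,0]*s>30)&(L[:,0]*s<90)&(abs(L[:,1])<.02*1)] if False else L[(L[:,0]*s>.03)&(L[:,0]*s<.095)&(abs(L[:,1])<.015)]
    if len(q):
        for lo in np.arange(.03,.09,.01):
            r=q[(abs(q[:,0])>=lo)&(abs(q[:,0])<lo+.01)]
            if len(r): print(s,round(lo,3),len(r),np.round(np.median(r,0),4))
E
```

```text
{'clock': 12.05, 'q': [-0.0199, 0.2919, 1.7462, 0.0, 1.1035, -0.3418], 'ee_pos': [0.5136, 0.0363, 0.2393], 'tool_rot': [[-0.3164, 0.9486, 0.0], [0.9486, 0.3164, 0.0], [0.0, 0.0, -1.0]], 'wrist_force': [0.0235, -0.241, -0.1651], 'wrist_torque': [-0.0565, 0.067, -0.0292], 'width': 0.0594}
1 0.03 322 [0.0354 0.0002 0.029 ]
1 0.04 382 [0.0451 0.0002 0.0339]
1 0.05 444 [0.0552 0.0002 0.0395]
1 0.06 498 [0.0653 0.0002 0.0447]
1 0.07 673 [0.0754 0.0002 0.0515]
1 0.08 81 [0.0805 0.0002 0.0501]
-1 0.05 132 [-0.0537 -0.0001  0.0414]
-1 0.07 243 [-0.0743 -0.0004  0.0563]
```

View pics/w3.png

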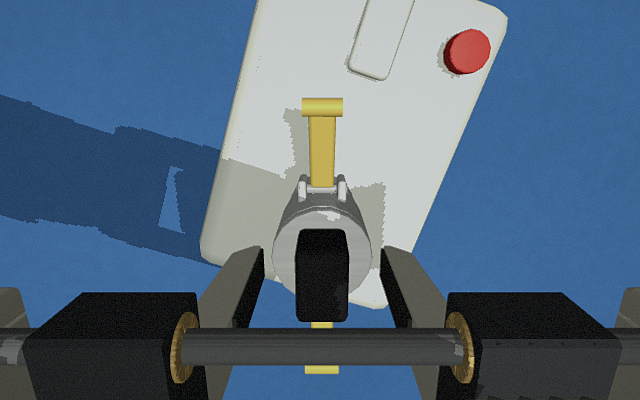

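The wrist view shows the coupling seated square on the adaptor and the front arm still up, with its crossbar at (322,107). I'll rise, close the fingers and move over that arm.

Emit:
play_rows --pt "0 0 -15" --pt "0 0 -40" --pt "0 0 -45" --pt "25 0 -45" --pt "50 0 -45" --pt "67 0 -45" --pt "67 0 -45" --pt "67 0 -45" --pt "67 0 -45" --turn '[0, 0, 0, 0, 0, 0, 0, 0, 0]' --hand '[60, 60, 60, 30, 0, 0, 0, 0, 0]'

```text
clock: 13.0
ee_pos: [0.4926, 0.0992, 0.284]
tool_rot: [[-0.316, 0.949, -0.0], [0.949, 0.316, -0.0], [-0.0, -0.0, -1.0]]
wrist_force: [0.1, -0.0, -0.9]
width: 0.0167
grasp_force: 0.0
```

```bash
python3 - <<'E'
from h import *
st(); to(.5136-.3165*.067,.0363+.9486*.067,.234)
E
```

```text
{'clock': 13.0, 'q': [0.1062, 0.2224, 1.7213, -0.0002, 1.1981, -0.2152], 'ee_pos': [0.4926, 0.0992, 0.284], 'tool_rot': [[-0.316, 0.9488, -0.0002], [0.9488, 0.316, -0.0002], [-0.0001, -0.0003, -1.0]], 'wrist_force': [0.1428, -0.0244, -0.9315], 'wrist_torque': [-0.0352, 0.0224, -0.0109], 'width': 0.0167}
offset mm [ 0.7  0.1 50. ] turn None yaw 108.42
```

Emit:
play_rows --pt "0 0 15" --pt "0 0 35" --pt "0 0 48" --pt "0 0 50" --pt "0 0 52" --pt "0 0 54" --pt "0 0 56" --pt "0 0 58" --pt "0 0 60" --pt "0 0 60" --turn '[0, 0, 0, 0, 0, 0, 0, 0, 0, 0]' --hand '[0, 0, 0, 0, 0, 0, 0, 0, 0, 0]'

```text
clock: 14.0
ee_pos: [0.4925, 0.1, 0.2245]
tool_rot: [[-0.316, 0.949, 0.0], [0.949, 0.316, 0.0], [0.0, 0.001, -1.0]]
wrist_force: [0.5, 0.3, 2.3]
width: 0.0008
grasp_force: 1.5
```

Emit:
play_rows --pt "0 0 2" --pt "0 0 4" --pt "0 0 6" --pt "0 0 8" --pt "0 0 10" --pt "0 0 12" --pt "0 0 14" --pt "0 0 16" --pt "0 0 16" --turn '[0, 0, 0, 0, 0, 0, 0, 0, 0]' --hand '[0, 0, 0, 0, 0, 0, 0, 0, 0]'

```text
clock: 14.9
ee_pos: [0.4922, 0.0999, 0.208]
tool_rot: [[-0.316, 0.949, -0.0], [0.949, 0.316, 0.0], [0.0, -0.0, -1.0]]
wrist_force: [-0.0, 0.9, 2.1]
width: 0.0007
grasp_force: 1.1
```

Emit:
play_rows --pt "0 0 2" --pt "0 0 4" --pt "0 0 6" --pt "0 0 8" --pt "0 0 10" --pt "0 0 12" --pt "0 0 12" --turn '[0, 0, 0, 0, 0, 0, 0]' --hand '[0, 0, 0, 0, 0, 0, 0]'

```text
clock: 15.6
ee_pos: [0.4923, 0.0999, 0.1961]
tool_rot: [[-0.316, 0.949, -0.0], [0.949, 0.316, -0.0], [0.0, -0.0, -1.0]]
wrist_force: [-1.7, 2.9, 3.9]
width: 0.0005
grasp_force: 2.1
```

Emit:
play_rows --pt "0 0 2" --pt "0 0 4" --pt "0 0 6" --pt "0 0 8" --pt "0 0 10" --pt "0 0 10" --turn '[0, 0, 0, 0, 0, 0]' --hand '[0, 0, 0, 0, 0, 0]'

```text
clock: 16.2
ee_pos: [0.4927, 0.0994, 0.1863]
tool_rot: [[-0.317, 0.949, 0.001], [0.949, 0.317, -0.001], [-0.001, 0.0, -1.0]]
wrist_force: [0.8, -0.4, 4.4]
width: 0.0006
grasp_force: 2.1
```

Emit:
play_rows --pt "0 0 2" --pt "0 0 4" --pt "0 0 6" --pt "0 0 8" --pt "0 0 8" --turn '[0, 0, 0, 0, 0]' --hand '[0, 0, 0, 0, 0]'

```text
clock: 16.7
ee_pos: [0.4927, 0.0996, 0.1783]
tool_rot: [[-0.316, 0.949, 0.001], [0.949, 0.317, -0.0], [-0.001, 0.001, -1.0]]
wrist_force: [0.2, -0.0, 4.6]
width: 0.0002
grasp_force: 1.9
```

Emit:
play_rows --pt "0 0 1" --pt "0 0 2" --pt "0 0 3" --pt "0 0 4" --pt "0 0 4" --turn '[0, 0, 0, 0, 0]' --hand '[0, 0, 0, 0, 0]'

```text
clock: 17.2
ee_pos: [0.4926, 0.0997, 0.1743]
tool_rot: [[-0.317, 0.949, 0.001], [0.949, 0.317, -0.0], [-0.001, 0.0, -1.0]]
wrist_force: [-0.8, 1.3, 4.5]
width: 0.0004
grasp_force: 2.0
```

Emit:
play_rows --pt "0 0 1" --pt "0 0 2" --pt "0 0 2" --turn '[0, 0, 0]' --hand '[0, 0, 0]'

```text
clock: 17.5
ee_pos: [0.4926, 0.0997, 0.1723]
tool_rot: [[-0.317, 0.949, 0.001], [0.949, 0.317, -0.0], [-0.0, 0.0, -1.0]]
wrist_force: [-0.0, 0.7, 4.6]
width: 0.0001
grasp_force: 2.0
```

Emit:
play_rows --pt "0 0 1" --pt "0 0 2" --pt "0 0 2" --turn '[0, 0, 0]' --hand '[0, 0, 0]'

```text
clock: 17.8
ee_pos: [0.4925, 0.0997, 0.1703]
tool_rot: [[-0.317, 0.949, 0.0], [0.949, 0.317, -0.0], [-0.0, 0.0, -1.0]]
wrist_force: [-0.3, 0.4, 4.7]
width: 0.0007
grasp_force: 1.9
```

Emit:
play_rows --pt "0 0 1" --pt "0 0 1.5" --pt "0 0 1.5" --turn '[0, 0, 0]' --hand '[0, 0, 0]'

```text
clock: 18.1
ee_pos: [0.4924, 0.0998, 0.1688]
tool_rot: [[-0.316, 0.949, 0.0], [0.949, 0.316, -0.0], [-0.0, 0.0, -1.0]]
wrist_force: [0.2, 1.2, 4.4]
width: 0.0002
grasp_force: 1.9
```

Emit:
play_rows --pt "0 0 1" --pt "0 0 1.5" --pt "0 0 1.5" --turn '[0, 0, 0]' --hand '[0, 0, 0]'

```text
clock: 18.4
ee_pos: [0.4923, 0.0999, 0.1673]
tool_rot: [[-0.316, 0.949, -0.0], [0.949, 0.316, -0.0], [-0.0, -0.0, -1.0]]
wrist_force: [0.4, 1.2, 5.2]
width: 0.0003
grasp_force: 1.9
```

Emit:
play_rows --pt "0 0 1" --pt "0 0 1.5" --pt "0 0 1.5" --turn '[0, 0, 0]' --hand '[0, 0, 0]'

```text
clock: 18.7
ee_pos: [0.4925, 0.1, 0.1662]
tool_rot: [[-0.316, 0.949, 0.001], [0.949, 0.316, 0.0], [0.0, 0.001, -1.0]]
wrist_force: [-1.7, 1.9, 8.5]
width: 0.0004
grasp_force: 4.0
```

```bash
python3 - <<'E'
from h import *
st(); p,d=snap('wrist','w4'); q,_=snap('scene','s3')
a=cv2.resize(q[80:220,320:480],(480,420),interpolation=cv2.INTER_CUBIC); b=p[60:400,160:480]
b=cv2.resize(b,(320,420)) 
cv2.imwrite('pics/m4.png',np.hstack([a,b]))
E
```

```text
{'clock': 18.7, 'q': [0.1076, 0.3657, 1.8479, 0.0003, 0.9275, -0.2145], 'ee_pos': [0.4925, 0.1, 0.1662], 'tool_rot': [[-0.3164, 0.9486, 0.0005], [0.9486, 0.3164, 0.0003], [0.0001, 0.0006, -1.0]], 'wrist_force': [-1.7426, 1.853, 8.4912], 'wrist_torque': [0.3162, 0.2587, -0.0444], 'width': 0.0004}
```

View pics/m4.png

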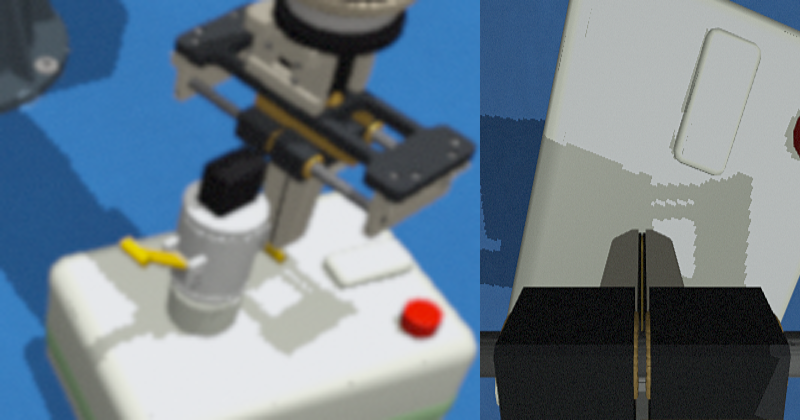

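The left view shows the far arm pressed down, with its crossbar just visible at (272,253), and the other arm still up. The wrist force has started to rise at the stop, so I'll confirm it.

Emit:
play_rows --pt "0 0 0.7" --pt "0 0 0.7" --turn '[0, 0]' --hand '[0, 0]'

```text
clock: 19.0
ee_pos: [0.4926, 0.1001, 0.1657]
tool_rot: [[-0.316, 0.949, 0.001], [0.949, 0.316, 0.0], [0.0, 0.001, -1.0]]
wrist_force: [-2.3, 2.9, 11.9]
width: 0.0002
grasp_force: 5.0
```

Emit:
play_rows --pt "0 0 0.7" --pt "0 0 0.7" --pt "0 0 0.7" --turn '[0, 0, 0]' --hand '[0, 0, 0]'

```text
clock: 19.3
ee_pos: [0.4927, 0.1003, 0.1652]
tool_rot: [[-0.316, 0.949, 0.001], [0.949, 0.316, 0.001], [0.0, 0.001, -1.0]]
wrist_force: [-2.1, 2.8, 13.9]
width: 0.0004
grasp_force: 5.9
```

Emit:
play_rows --pt "0 0 0.7" --pt "0 0 0.7" --pt "0 0 0.7" --turn '[0, 0, 0]' --hand '[0, 0, 0]'

```text
clock: 19.6
ee_pos: [0.4928, 0.1003, 0.1648]
tool_rot: [[-0.316, 0.949, 0.002], [0.949, 0.316, 0.001], [0.0, 0.002, -1.0]]
wrist_force: [-3.0, 3.8, 15.4]
width: 0.0003
grasp_force: 7.0
```

Emit:
play_rows --pt "0 0 -30" --pt "0 0 -75" --pt "0 0 -120" --pt "0 0 -130" --pt "-30 0 -130" --pt "-70 0 -130" --pt "-70 0 -130" --turn '[0, 0, 0, 0, 0, 0, 0]' --hand '[0, 0, 0, 0, 0, 0, 0]'

```text
clock: 20.3
ee_pos: [0.5149, 0.0305, 0.2925]
tool_rot: [[-0.314, 0.949, -0.002], [0.949, 0.314, -0.001], [-0.0, -0.002, -1.0]]
wrist_force: [-0.5, 1.0, -0.0]
width: 0.0006
grasp_force: 0.0
```

```bash
cat > arm.py <<'E'
from h import *
import sys
n=sys.argv[1]; st(); p,d=snap('wrist',n)
p=p.astype(int); y=(p[...,2]>p[...,0]+60)&(p[...,1]>p[...,0]+40)&(d>0)
v,u=np.nonzero(y);P=np.array([pt(n,a,b,0) for a,b in zip(u,v)])
c=np.array([.5136,.0363]);ax=np.array([-.3165,.9486]);ay=np.array([.9486,.3165])
L=np.c_[(P[:,:2]-c)@ax,(P[:,:2]-c)@ay,P[:,2]-.151]*1000
for s in (1,-1):
    q=L[(L[:,0]*s>28)&(L[:,0]*s<95)&(abs(L[:,1])<15)]
    for lo in range(28,92,4):
        r=q[(abs(q[:,0])>=lo)&(abs(q[:,0])<lo+4)]
        if len(r): print(s,lo,len(r),np.round(np.median(r,0),1))
E
python3 arm.py w5
```

```text
{'clock': 20.3, 'q': [-0.0307, 0.2407, 1.6765, -0.0011, 1.226, -0.3497], 'ee_pos': [0.5149, 0.0305, 0.2925], 'tool_rot': [[-0.314, 0.9494, -0.0016], [0.9494, 0.314, -0.001], [-0.0004, -0.0018, -1.0]], 'wrist_force': [-0.5206, 1.038, -0.0105], 'wrist_torque': [0.0, 0.0662, -0.0274], 'width': 0.0006}
1 28 6 [ 28.2  -1.7 218.5]
1 32 90 [34.5 -0.1 21.1]
1 36 108 [38.1 -0.1 18.2]
1 40 107 [41.9 -0.5 14. ]
1 44 103 [45.9 -0.5 10. ]
1 48 99 [50.1 -0.5  6.3]
1 52 87 [54.  -0.5  2.4]
1 56 102 [57.9 -0.5 -1.7]
1 60 87 [61.9 -0.5 -5.9]
1 64 142 [ 66.3  -0.5 -10.6]
1 68 125 [ 70.2  -0.5 -11.7]
-1 64 10 [-66.3  -1.1  51.1]
-1 68 13 [-69.8  -1.4  55.6]
-1 72 7 [-73.4  -0.7  56.7]
-1 76 1 [-76.3  -1.4  55.3]
```

View pics/w5.png

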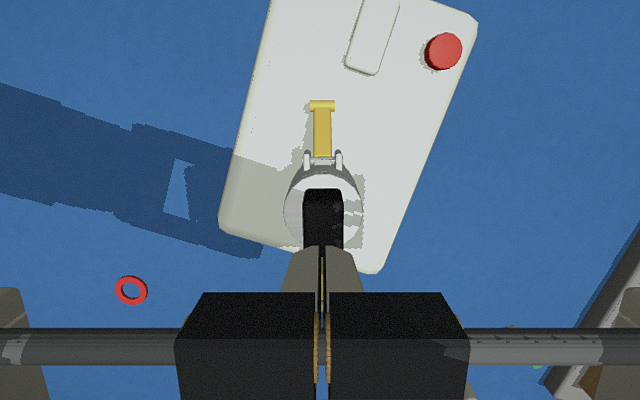

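The wrist view shows arm a pointing down, with its crossbar at (322,105). The depth profile gives a slope of about 45° down, so it is at its stop. Next is arm b.

Emit:
play_rows --pt "-30 0 0" --pt "-61 0.5 0" --pt "-61 0.5 20" --pt "-61 0.5 45" --pt "-61 0.5 54" --pt "-61 0.5 56" --pt "-61 0.5 58" --pt "-61 0.5 60" --pt "-61 0.5 62" --pt "-61 0.5 64" --pt "-61 0.5 64" --turn '[0, 0, 0, 0, 0, 0, 0, 0, 0, 0, 0]' --hand '[0, 0, 0, 0, 0, 0, 0, 0, 0, 0, 0]'

```text
clock: 21.45
ee_pos: [0.5349, -0.0246, 0.2305]
tool_rot: [[-0.317, 0.949, 0.002], [0.949, 0.317, -0.001], [-0.002, 0.002, -1.0]]
wrist_force: [0.5, -2.0, 4.0]
width: 0.0003
grasp_force: 2.1
```

```bash
python3 - <<'E'
from h import *
st(); to(.5136+.3165*.067,.0363-.9486*.067)
E
```

```text
{'clock': 21.45, 'q': [-0.1326, 0.3379, 1.7052, -0.0007, 1.0962, -0.4544], 'ee_pos': [0.5349, -0.0246, 0.2305], 'tool_rot': [[-0.3165, 0.9486, 0.0022], [0.9486, 0.3165, -0.0009], [-0.0016, 0.0018, -1.0]], 'wrist_force': [0.5051, -2.021, 3.9604], 'wrist_torque': [-0.4466, -0.15, 0.0091], 'width': 0.0003}
offset mm [-2.5 -1.   0. ] turn None yaw 108.45
```

Emit:
play_rows --pt "-0.5 0 2" --pt "-1 0 4" --pt "-1.5 0 6" --pt "-2 0 8" --pt "-2.5 0 10" --pt "-2.5 0 12" --pt "-2.5 0 14" --pt "-2.5 0 14" --turn '[0, 0, 0, 0, 0, 0, 0, 0]' --hand '[0, 0, 0, 0, 0, 0, 0, 0]'

```text
clock: 22.25
ee_pos: [0.5351, -0.0267, 0.2155]
tool_rot: [[-0.317, 0.949, -0.0], [0.949, 0.317, -0.0], [-0.0, -0.0, -1.0]]
wrist_force: [1.4, -0.7, 2.0]
width: 0.0007
grasp_force: 1.2
```

Emit:
play_rows --pt "0 0 2" --pt "0 0 4" --pt "0 0 6" --pt "0 0 8" --pt "0 0 10" --pt "0 0 12" --pt "0 0 14" --pt "0 0 16" --pt "0 0 16" --turn '[0, 0, 0, 0, 0, 0, 0, 0, 0]' --hand '[0, 0, 0, 0, 0, 0, 0, 0, 0]'

```text
clock: 23.15
ee_pos: [0.5351, -0.0266, 0.1995]
tool_rot: [[-0.316, 0.949, -0.0], [0.949, 0.316, 0.0], [0.0, -0.0, -1.0]]
wrist_force: [0.6, -1.4, 4.1]
width: 0.0006
grasp_force: 1.4
```

Emit:
play_rows --pt "0 0 2" --pt "0 0 4" --pt "0 0 6" --pt "0 0 8" --pt "0 0 10" --pt "0 0 12" --pt "0 0 14" --pt "0 0 14" --turn '[0, 0, 0, 0, 0, 0, 0, 0]' --hand '[0, 0, 0, 0, 0, 0, 0, 0]'

```text
clock: 23.95
ee_pos: [0.5348, -0.0261, 0.1856]
tool_rot: [[-0.316, 0.949, -0.001], [0.949, 0.316, 0.001], [0.001, -0.0, -1.0]]
wrist_force: [0.6, 0.4, 4.6]
width: 0.0004
grasp_force: 2.1
```

Emit:
play_rows --pt "0 0 2" --pt "0 0 4" --pt "0 0 6" --pt "0 0 8" --pt "0 0 10" --pt "0 0 12" --pt "0 0 14" --pt "0 0 14" --turn '[0, 0, 0, 0, 0, 0, 0, 0]' --hand '[0, 0, 0, 0, 0, 0, 0, 0]'

```text
clock: 24.75
ee_pos: [0.5349, -0.0263, 0.1715]
tool_rot: [[-0.316, 0.949, -0.001], [0.949, 0.316, 0.001], [0.001, -0.0, -1.0]]
wrist_force: [0.8, -1.1, 4.2]
width: 0.0006
grasp_force: 1.7
```

Emit:
play_rows --pt "0 0 1" --pt "0 0 2" --pt "0 0 3" --pt "0 0 3.5" --pt "0 0 3.5" --turn '[0, 0, 0, 0, 0]' --hand '[0, 0, 0, 0, 0]'

```text
clock: 25.25
ee_pos: [0.535, -0.0266, 0.1682]
tool_rot: [[-0.316, 0.949, -0.0], [0.949, 0.316, 0.0], [0.0, -0.0, -1.0]]
wrist_force: [0.8, -0.7, 4.8]
width: 0.0003
grasp_force: 1.9
```

Emit:
play_rows --pt "0 0 1" --pt "0 0 2" --pt "0 0 2" --turn '[0, 0, 0]' --hand '[0, 0, 0]'

```text
clock: 25.55
ee_pos: [0.5354, -0.0268, 0.1666]
tool_rot: [[-0.317, 0.949, 0.001], [0.949, 0.317, -0.0], [-0.001, 0.001, -1.0]]
wrist_force: [-0.3, -3.1, 8.4]
width: 0.0005
grasp_force: 3.6
```

Same stop height as arm a. I'll press it home to a similar force.

Emit:
play_rows --pt "0 0 0.7" --pt "0 0 1.2" --pt "0 0 1.2" --pt "0 0 1.2" --turn '[0, 0, 0, 0]' --hand '[0, 0, 0, 0]'

```text
clock: 25.95
ee_pos: [0.5357, -0.027, 0.1659]
tool_rot: [[-0.316, 0.949, 0.002], [0.949, 0.316, -0.001], [-0.001, 0.001, -1.0]]
wrist_force: [-0.3, -2.9, 11.4]
width: 0.0003
grasp_force: 4.9
```

Emit:
play_rows --pt "0 0 0.7" --pt "0 0 1.4" --pt "0 0 1.4" --pt "0 0 1.4" --turn '[0, 0, 0, 0]' --hand '[0, 0, 0, 0]'

```text
clock: 26.35
ee_pos: [0.536, -0.0272, 0.1649]
tool_rot: [[-0.317, 0.949, 0.003], [0.949, 0.317, -0.001], [-0.002, 0.002, -1.0]]
wrist_force: [0.9, -4.3, 14.5]
width: 0.0004
grasp_force: 6.3
```

Emit:
play_rows --pt "0 0 -30" --pt "0 0 -75" --pt "0 0 -120" --pt "-40 0 -130" --pt "-85 0 -130" --pt "-85 0 -130" --pt "-85 0 -130" --turn '[0, 0, 0, 0, 0, 0, 0]' --hand '[0, 0, 0, 0, 0, 0, 0]'

```text
clock: 27.05
ee_pos: [0.5615, -0.1075, 0.2926]
tool_rot: [[-0.315, 0.949, -0.002], [0.949, 0.315, 0.001], [0.002, -0.002, -1.0]]
wrist_force: [-0.2, 1.2, -0.2]
width: 0.0005
grasp_force: 0.0
```

```bash
python3 arm.py w6
```

```text
{'clock': 27.05, 'q': [-0.2708, 0.3468, 1.5327, 0.0004, 1.2642, -0.5914], 'ee_pos': [0.5615, -0.1075, 0.2926], 'tool_rot': [[-0.3151, 0.9491, -0.002], [0.9491, 0.3151, 0.001], [0.0015, -0.0016, -1.0]], 'wrist_force': [-0.2215, 1.1954, -0.1555], 'wrist_torque': [-0.0652, 0.0748, 0.0071], 'width': 0.0005}
-1 32 94 [-34.5   0.8  21.2]
-1 36 134 [-37.8   0.1  18.2]
-1 40 126 [-41.8   0.1  14.3]
-1 44 131 [-45.9   0.1  10.1]
-1 48 113 [-49.7   0.1   6. ]
-1 52 104 [-53.6   0.1   2.6]
-1 56 102 [-57.9   0.1  -1.9]
-1 60 101 [-62.4   0.1  -6. ]
-1 64 124 [-66.1   0.1 -10.7]
-1 68 125 [-69.8   0.  -11.5]
-1 72 25 [-72.1   0.  -13.4]
```

View pics/w6.png

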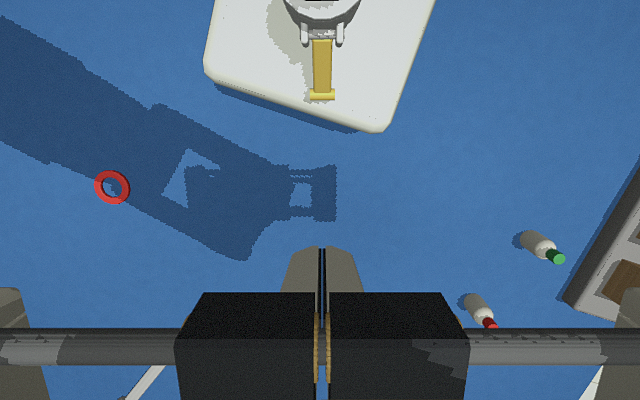

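The wrist view shows arm b down, with its crossbar at (322,95). Its depth profile mirrors arm a's, so both arms are at 45° down and the coupling is centred. The gripper is clear, so I'll hand in.

```bash
python3 -c "
from workcell import *
print(close_job())"
```

```text
the job is handed in; nothing more can be done
None
```

The coupling is fully home on the adaptor, both yellow arms are down at their stops (pressed one after the other), and the job is handed in at about 27 s of the 72 s allowed; the hand-in returned no verdict.

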